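# Shut and lock the filter hatch of a bench dust box

### The arm

A 7-joint arm with a two-finger parallel gripper is mounted at the origin on the work surface. World frame = base frame: x ahead of the robot, y to its left, z up, the work surface at z = 0. Lengths are in m, angles in rad, forces in N, time in s.
With the tool pointing down it reaches from about 0.4 to 0.85 m from the base axis. Payload 4.5 kg.
Tool frame: the origin (TCP) lies between the finger pads; the fingertips stand 19 mm ahead of it and the grasp point (between the pads) is the TCP (r.tips_ahead is the distance from the TCP to the fingertips, in m); z points along the fingers, y is the line along which they close (so a half turn about z gives the same grasp; the last joint's range is limited). The gripper opens to 88 mm and grips with 3 to 60 N. Pads are 18 mm wide; open, the fingers measure 123 mm over their backs; the gripper's body (75 mm by 187 mm) begins 45 mm behind the grasp point.
Start: joints at [-1.093, 0.689, -0.195, 1.565, 0.157, 0.902, -0.215], TCP at [0.268, 0.564, 0.258] pointing down, gripper open.
Joint ranges: [-3.01, 3.01], [-0.46, 2.08], [-1.47, 1.51], [0.13, 2.56], [-1, 4.14], [0.04, 2.09], [-2.66, 2.66]. Speed limits (rad/s): [2.57, 2.57, 3.14, 3.14, 3.14, 3.14, 3.14].

### API

Orientations are given as a unit quaternion [x, y, z, w].
In Python, from plant import r, cams, models gives the robot as it stands. The module is installed in compiled form; this text tells all that it offers.
- The arm moves only by the tool jog_arm, never from a script. Its arguments are lists of equal length, an entry for each row: "turn": the turn, a rotation vector about the tool's x, y, z in rad, a list of three; "translation": the shift along the tool's x, y, z in m, a list of three; "grip": the closure, from 0 (fully open) to 1 (shut). In form: {"turn": [[ax, ay, az], ...], "translation": [[tx, ty, tz], ...], "grip": [grip, ...]}. A call has 1 to 20 rows; each row is the pose to reach, as a shift and turn from the pose commanded when the call began, along the tool's axes at that moment; what a row does not reach only later rows make up. A row lasts 1/8 s, in which the tool goes at most 62.5 mm and 10.7 degrees, less where a joint would pass 70% of its speed; a pose out of reach is approached as far as the arm can. A call with a gripper value outside its range is refused whole. The fingers move at their own pace and stop on an object; "force" is the grip in N (left out, the last holds). Time passes only in rows, so rows that repeat a pose let the fingers close. It gives the time, the measured TCP pose, the force, the opening and the grip force at its end, in the units of the state.
- r.get_state(): the state, without advancing time (a new reading comes with each control period).
- cams.snapshot(name): name is "scene" or "top"; returns the picture (400x640x3 uint8, red, green, blue); there is no depth.
- cams.camera_params(name): a dict with "fx", "fy", "cx", "cy" (pixels), "eye" and "orientation" of the camera in the world. Camera axes: x right, y up, looking along -z (the intrinsics and any distortion apply to the point x, -y, -z); pixel columns grow to the right and rows downward; lengths in m; the calibration is good to about 2 mm. A picture is of the moment at which its call begins. camera_params takes no time and is no camera call.
- r.finish_job(): hands the job in; it is judged then, once.
Trained networks look in the newest picture that a camera, given by its name, has taken for a name from the list of things; names that differ only in an ending like _2 or _b are one class to them, and where a whole thing is asked for, a point or a joint stands for the part that bears it (a point fixed in the world has none). Each returns a list of dicts, best first, with "p" (0 to 1); they miss things now and then, are a little off and sometimes report something else, mostly with a low value. They report only what shows in the picture. A call takes as long as a camera call.
- models.find_in(camera, name): "position" ([x, y, z] in m, in world coordinates, good to about 4 mm: the middle of the surface that is visible of it).
- models.masks_of(camera, name): "pixels" (400x640 bool, what is visible of it).
- models.place_of(camera, name): "position" ([x, y, z] in m, in world coordinates, good to about 4 mm: a listed point, or the origin of a listed thing).
The state is a dict: "clock": time; "q": joint angles; "qd": joint speeds; "joint_torque": joint torques, N m; "tool_pos": TCP position; "eef_rot": TCP orientation; "contact_force": force on the tool from outside, world axes, zero at the start; "moment": the same for the moment, N m; "opening": opening from 0.0 (shut) to 1.0 (fully open); "finger_force": force on a finger pad.
Only numpy, scipy, OpenCV 4.12 (cv2) and the standard library are available. Lean on these libraries where they do the work, as an engineer would, in place of code of your own. Each camera call takes 0.05 s, during which the arm holds its last target. There are 200 camera calls.

### The job

Push the ajar filter hatch on the grey dust box down until it is fully shut. Then set a fingertip in the slot of the hatch's round cam fastener and turn it clockwise, seen from above, about a quarter turn until it stops and the hatch is locked. Only push with the fingertips: grip and lift nothing, and leave the other things on the bench where they are.

Things in the scene. Friction and masses are not known exactly. Their poses are not given: they have to be found in the camera images.
- dust_box: Grey dust box, fixed, 210 (x) x 260 (y) x 100 mm tall; origin at the centre of its underside, x from its louvred front (free edge of the hatch) to its back (hinge), y left, z up. The hatch covers its right 200 mm of y; the left 60 mm is the flat motor bay, 100 mm high. With the hatch shut, the cam's centre is at x +2, y -30 mm.
- hatch (a joint): Hatch angle; a grey panel 206 x 196 x 8 mm that carries the cam. 0 = fully shut (rigid stop), grows as the free front edge rises; starts 0.18 to 0.38 rad open. Hinge line along the box's y at x +100, z +100 mm of the box. Stiff hinge: it stays where it is left; 1 to 4 N down at the free edge shuts it.
- hatch_lip (a point): Point on the hatch's top face, middle of the bare front strip (41 mm from free edge to the cam's rim), 20 mm in from the edge, 186 mm from the hinge line. With the hatch shut it is at x -86, y -30, z +108 mm in the box's frame.
- cam (a joint): Angle of the cam, a black disc 110 mm across with a finger slot. 0 = unlocked: the slot lies along the box's y, parallel to the hinge. Grows clockwise seen from above to a rigid stop at 1.571 = locked: the slot lies along the box's x. Starts at 0 to 0.2, stays where left; about 4 N at 33 mm from the centre turns it.
- cam_centre (a point): Cam's centre on the grey slot floor, 4 mm above the hatch's top face (112 mm above the box's underside when shut). The slot is a straight groove across the whole disc, 42 mm wide, 16 mm deep, upright walls. A fixed aluminium rim (116 mm inside, 134 mm outside) level with the cam's top surrounds it. Site y runs along the slot, z is the cam's axis.
- slot_a (a point): Point on the slot's floor and centre line, 33 mm from the cam's centre, in the half to the box's left (+y) when unlocked; moves towards the hinge as the cam locks. A fingertip here pushes a side wall along an arc about the centre; it has side play, so it must travel somewhat past a quarter turn.
- slot_b (a point): The same in the other half, to the box's right (-y) when unlocked; it moves towards the front as the cam is locked.
- jar: small clear jar with a metal lid, 34 mm across, 45 mm tall, standing on the motor bay beside the hatch; origin at the centre of its underside. Leave alone.
- pliers: small blue-handled pliers lying flat on the mat in front of the dust box, 135 x 66 x 10 mm; origin near the pivot, at the underside. Leave alone.
- tin: open aluminium tin with one divider, 60 x 95 x 20 mm, in front of the dust box; origin at the centre of its underside. Leave alone.
- wood_block: wooden block 55 x 80 x 26 mm on the right of the dust box; origin at the centre of its underside. Leave alone.
- handpiece: black rotary-tool handpiece lying on the left of the dust box, 165 mm long along its x, 32 mm thick; origin under its middle. Leave alone.
- organiser: open clear plastic compartment box 110 x 190 x 32 mm beyond the dust box; origin at the centre of its underside. Leave alone.
- glue: white plastic bottle 40 mm across, 100 mm tall, standing beyond the dust box; origin at the centre of its underside. Leave alone.

How it is judged:
On the way, in this order (a step that is already met when the one before it is completed fails the run):
1. the hatch is fully shut, the cam not yet turned (value of joint hatch below 0.02 rad and value of joint cam below 0.6 rad), for 0.2 s.
2. the cam is turned to its locked stop with the hatch shut (value of joint hatch below 0.02 rad and value of joint cam above 1.42 rad), for 0.2 s.
At the end, for the whole second after the job is handed in: The hatch is shut (within 0.02 rad) and the cam is at rest in its locked position (more than 1.42 rad of its 1.571 rad) (all of step 2 and velocity of joint cam between -0.05 and 0.05 rad/s); the robot touches nothing.
It fails at once if the cam is turned while the hatch is still ajar (value of joint hatch above 0.05 rad and value of joint cam above 0.6 rad).
It fails at once if the hatch is lifted instead of pushed shut (value of joint hatch above 0.46 rad).
It fails at once if a bystander is moved, lifted or knocked over (distance of any of jar, pliers, tin, wood_block, handpiece, organiser, glue from where it was at the start of the episode above 0.03 m or angle between any of jar, glue's own z axis and vertical above 0.5 rad).
It also fails if it takes over 51 s, if anything falls off the work surface, if the arm or the gripper's body presses on something with over 40 N, if the wrist force passes 120 N, or if a joint passes its speed limit or range.

## Working session

There is one attempt and no reset: what is moved stays moved. The work goes in short steps, Python scripts to look and compute and a tool call to move; the robot and the scene stay as the last step left them, time stands still between calls to the robot, and variables do not carry over. Pictures are saved under pics/ and viewed, at most 10 in all, crops included, and the job is handed in when it is done.

Besides the shell and the picture viewer there is one more tool, called after ">>>" as name(argument=value, ...) on one line, values as JSON. jog_arm: Moves the arm, as the interface text tells. Its arguments: {"type":"object","properties":{"turn":{"type":"array"},"translation":{"type":"array"},"grip":{"type":"array"},"force":{"type":"number"}},"required":["turn","translation","grip"]}

```bash
mkdir -p pics; python3 - <<'E'
from plant import r,cams,models
import cv2,numpy as np
for c in("scene","top"):
    cv2.imwrite(f"pics/{c}0.png",cams.snapshot(c)[:,:,::-1])
    p=cams.camera_params(c);print(c,{k:np.round(v,4).tolist() if not isinstance(v,str) else v for k,v in p.items()})
    for n in("dust_box","hatch_lip","cam_centre","slot_a","slot_b","jar"):
        print(n,[(np.round(d["position"],4).tolist(),round(d["p"],2)) for d in models.place_of(c,n)][:3])
s=r.get_state();print(s["clock"],s["tool_pos"],s["eef_rot"],s["opening"],r.tips_ahead)
E
```

```text
scene {'fx': 434.5035, 'fy': 434.5035, 'cx': 313.043, 'cy': 201.2878, 'eye': [1.0683, -0.0389, 0.844], 'orientation': [0.2057, 0.1848, 0.629, 0.7266]}
dust_box [([0.5411, -0.0247, 0.0002], 0.74)]
hatch_lip [([0.4553, -0.0257, 0.1545], 0.89)]
cam_centre [([0.5386, -0.0587, 0.1411], 0.88)]
slot_a [([0.5198, -0.0888, 0.1334], 0.95), ([0.5563, -0.0249, 0.1368], 0.88)]
slot_b [([0.5198, -0.0888, 0.1334], 0.95), ([0.5563, -0.0249, 0.1368], 0.88)]
jar [([0.5783, 0.0802, 0.103], 0.63)]
top {'fx': 426.9873, 'fy': 426.9873, 'cx': 325.1944, 'cy': 195.3244, 'eye': [0.4345, 0.0415, 1.0008], 'orientation': [-0.0741, 0.0633, 0.7048, -0.7027]}
dust_box [([0.5432, -0.0234, 0.0001], 0.75)]
hatch_lip [([0.458, -0.0222, 0.1526], 0.96)]
cam_centre [([0.5376, -0.0578, 0.1415], 0.59)]
slot_a [([0.5565, -0.0227, 0.1369], 0.74), ([0.5172, -0.083, 0.1378], 0.72), ([0.592, 0.2099, -0.0011], 0.69)]
slot_b [([0.5565, -0.0227, 0.1369], 0.74), ([0.5172, -0.083, 0.1378], 0.72), ([0.592, 0.2099, -0.0011], 0.69)]
jar [([0.574, 0.0748, 0.0987], 0.65)]
0.7 [0.26833446 0.56447442 0.25777874] [2.20044741e-01 9.75489779e-01 4.35288627e-05 1.54160485e-05] 1.0038780097987248 0.019
```

View pics/top0.png

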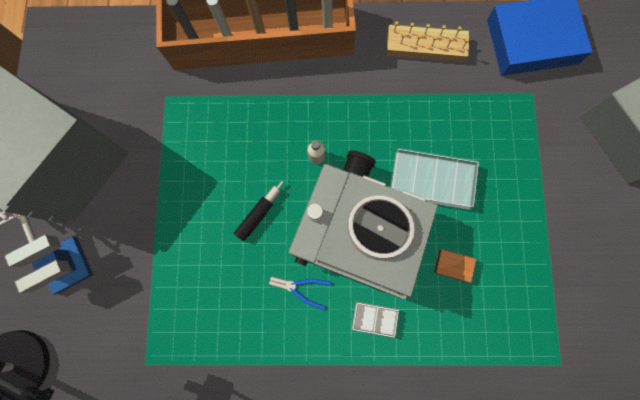

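View pics/scene0.png

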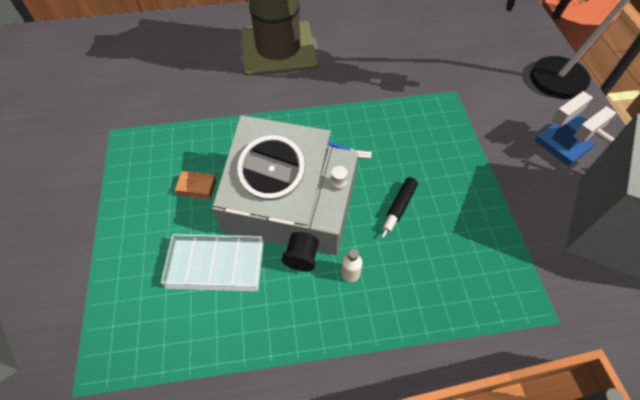

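```bash
cat > h.py <<'E'
import numpy as np,cv2
from scipy.optimize import least_squares
from scipy.spatial.transform import Rotation as R
def pt(p,b):  # box frame -> world
    c,s=np.cos(p[2]),np.sin(p[2]);return np.array([p[0]+c*b[0]-s*b[1],p[1]+s*b[0]+c*b[1],b[2]])
def hp(p,d,y,h): # on hatch: d from hinge, h above hinge line
    t=p[3];return pt(p,[.1-d*np.cos(t)+h*np.sin(t),y,.1+d*np.sin(t)+h*np.cos(t)])
def model(p):
    c,s=.033*np.cos(p[4]),.033*np.sin(p[4])
    return dict(dust_box=pt(p,[0,0,0]),hatch_lip=hp(p,.186,-.03,.008),cam_centre=hp(p,.098,-.03,.012),
      slot_a=hp(p,.098-s,-.03+c,.012),slot_b=hp(p,.098+s,-.03-c,.012))
def px(cp,P):
    v=R.from_quat(cp["orientation"]).inv().apply(np.atleast_2d(P)-cp["eye"])
    return np.c_[cp["cx"]+cp["fx"]*v[:,0]/-v[:,2],cp["cy"]-cp["fy"]*v[:,1]/-v[:,2]]
def fit(obs,p0=(.54,-.024,-.35,.3,.15)):
    def f(p):
        m=model(p);return np.concatenate([(m[n]-o)/.004 for n,o in obs])
    return least_squares(f,p0,loss="soft_l1",x_scale=[.01,.01,.1,.1,.1])
def observe(models,cams,p0):
    obs=[];m=model(p0)
    for c in("scene","top"):
        cams.snapshot(c)
        for n in m:
            for d in models.place_of(c,n):
                if np.linalg.norm(d["position"]-m[n])<.025: obs.append((n,np.array(d["position"])));break
    return obs
E
python3 - <<'E'
from plant import cams,models
from h import *
p=(.54,-.024,-.35,.3,.15)
obs=sum((observe(models,cams,p) for _ in range(2)),[])
s=fit(obs);p=s.x;print(np.round(p,4),len(obs));np.save("p.npy",p)
for n,v in model(p).items():print(n,np.round(v,4))
im=[]
for c in("top","scene"):
    I=cams.snapshot(c)[:,:,::-1];I=cv2.resize(I,None,fx=3,fy=3);cp=cams.camera_params(c)
    cor=[pt(p,[a,b,.1]) for a,b in((-.105,.13),(.105,.13),(.105,.07),(-.105,.07))]
    hc=[hp(p,d,y,.008) for d,y in((0,-.128),(0,.068),(.206,.068),(.206,-.128))]
    for q in(cor,hc):cv2.polylines(I,[np.int32(px(cp,q)*3+1)],True,(0,0,255),1)
    for n,v in model(p).items():
        if n!="dust_box":cv2.circle(I,tuple(np.int32(px(cp,v)[0]*3+1)),3,(255,0,0),-1)
    u=np.int32(px(cp,model(p)["cam_centre"])[0]*3);im.append(I[u[1]-270:u[1]+270,u[0]-200:u[0]+200] if c=="top" else I[u[1]-200:u[1]+340,u[0]-200:u[0]+200])
im=[cv2.resize(i,(400,540)) for i in im]
cv2.imwrite("pics/ov.png",np.hstack(im))
E
```

```text
[ 0.5423 -0.0247 -0.3913  0.2581  0.1442] 20
dust_box [ 0.5423 -0.0247  0.    ]
hatch_lip [ 0.459  -0.0228  0.1552]
cam_centre [ 0.5386 -0.0556  0.1366]
slot_a [ 0.5553 -0.0272  0.1354]
slot_b [ 0.5219 -0.0841  0.1378]
```

View pics/ov.png

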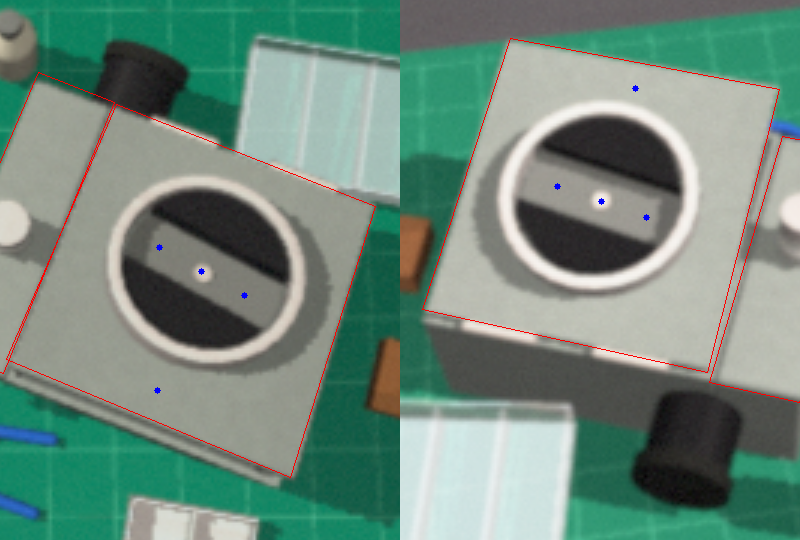

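The overlay fits: box and hatch outlines match in both views. The lip is at about (157,390) and the cam centre at about (202,272) in the top crop. Next I work out the moves.

```bash
cat >> h.py <<'E'
def rel(st,pos,yang):
    """target tcp pos, tool-down, tool y at world angle yang -> (translation, turn) in tool axes"""
    T=R.from_quat(st["eef_rot"]);y=np.array([np.cos(yang),np.sin(yang),0]);z=np.array([0,0,-1.])
    G=R.from_matrix(np.c_[np.cross(y,z),y,z])
    return np.round(T.inv().apply(np.array(pos)-st["tool_pos"]),4),np.round((T.inv()*G).as_rotvec(),4)
E
python3 - <<'E'
from plant import r
from h import *
p=np.load("p.npy");st=r.get_state()
b=pt(p,[-.084,-.03,0])
for z in(.2,.124):
    print(z,rel(st,[b[0],b[1],z],np.pi/2+p[2]))
E
```

```text
0.2 (array([-0.4181, -0.4489,  0.0577]), array([ 0.0001, -0.    , -0.0525]))
0.124 (array([-0.4181, -0.4489,  0.1337]), array([ 0.0001, -0.    , -0.0525]))
```

>>> jog_arm(turn=[[0,0,-0.0525],[0,0,-0.0525],[0,0,-0.0525],[0,0,-0.0525],[0,0,-0.0525],[0,0,-0.0525],[0,0,-0.0525],[0,0,-0.0525],[0,0,-0.0525],[0,0,-0.0525],[0,0,-0.0525],[0,0,-0.0525],[0,0,-0.0525],[0,0,-0.0525],[0,0,-0.0525],[0,0,-0.0525]], translation=[[-0.418,-0.449,0],[-0.418,-0.449,0],[-0.418,-0.449,0],[-0.418,-0.449,0],[-0.418,-0.449,0],[-0.418,-0.449,0],[-0.418,-0.449,0],[-0.418,-0.449,0],[-0.418,-0.449,0],[-0.418,-0.449,0],[-0.418,-0.449,0],[-0.418,-0.449,0],[-0.418,-0.449,0.02],[-0.418,-0.449,0.04],[-0.418,-0.449,0.058],[-0.418,-0.449,0.058]], grip=[1,1,1,1,1,1,1,1,1,1,1,1,1,1,1,1])

```text
clock: 4.0
tool_pos: [0.4521, -0.0184, 0.199]
eef_rot: [0.192, 0.981, 0.0, -0.001]
contact_force: [0.3, 0.1, 0.9]
opening: 0.002
finger_force: 0.0
```

>>> jog_arm(turn=[[0,0,0],[0,0,0],[0,0,0],[0,0,0],[0,0,0],[0,0,0],[0,0,0],[0,0,0],[0,0,0],[0,0,0],[0,0,0]], translation=[[0,0,0.012],[0,0,0.02],[0,0,0.028],[0,0,0.036],[0,0,0.044],[0,0,0.052],[0,0,0.06],[0,0,0.066],[0,0,0.071],[0,0,0.074],[0,0,0.074]], grip=[1,1,1,1,1,1,1,1,1,1,1])

```text
clock: 5.38
tool_pos: [0.4528, -0.0205, 0.1272]
eef_rot: [0.194, 0.981, -0.0, 0.001]
contact_force: [-4.0, 1.2, 21.9]
opening: 0.006
finger_force: 11.4
```

Tip height is 0.108 m with 22 N of reaction, so the hatch is on its stop. I lift off and look again.

>>> jog_arm(turn=[[0,0,0],[0,0,0],[0,0,0],[0,0,0],[0,0,0],[0,0,0]], translation=[[0,0,0],[0,0,-0.04],[-0.05,0,-0.1],[0.1,0,-0.12],[0.15,0,-0.12],[0.15,0,-0.12]], grip=[1,1,1,0.3,0.3,0.3])

```text
clock: 6.12
tool_pos: [0.3185, 0.0353, 0.2454]
eef_rot: [0.195, 0.981, 0.001, 0.001]
contact_force: [-0.1, 0.9, 0.2]
opening: 0.323
finger_force: 0.0
```

```bash
python3 - <<'E'
from plant import r,cams,models
from h import *
p=np.load("p.npy");q=p.copy();q[3]=.0
obs=sum((observe(models,cams,q) for _ in range(2)),[])
s=fit(obs,q);print(np.round(s.x,4),len(obs))
for n,o in obs:print(n,np.round(o,4))
q[4]=s.x[4];st=r.get_state();print(st["tool_pos"],st["opening"])
I=cv2.resize(cams.snapshot("top")[110:330,230:490,::-1],None,fx=3,fy=3);cv2.imwrite("pics/shut.png",I)
E
```

```text
[ 0.542  -0.0246 -0.3724 -0.009   0.1848] 20
dust_box [ 0.5432 -0.0242 -0.0027]
hatch_lip [ 0.4494 -0.0214  0.1043]
cam_centre [ 0.5335 -0.0542  0.1106]
slot_a [ 0.5522 -0.0237  0.1144]
slot_b [ 0.5163 -0.0842  0.1097]
dust_box [ 5.43e-01 -2.28e-02  2.00e-04]
hatch_lip [ 0.4502 -0.0225  0.1047]
cam_centre [ 0.5311 -0.055   0.1098]
slot_a [ 0.55   -0.0217  0.1139]
slot_b [ 0.5111 -0.0804  0.1104]
dust_box [ 0.5426 -0.025  -0.0036]
hatch_lip [ 0.4505 -0.0251  0.1032]
cam_centre [ 0.5317 -0.0548  0.115 ]
slot_a [ 0.5502 -0.0248  0.1128]
slot_b [ 0.5151 -0.0851  0.1105]
dust_box [ 5.445e-01 -2.350e-02 -4.000e-04]
hatch_lip [ 0.4541 -0.0172  0.1073]
cam_centre [ 0.5331 -0.0528  0.1129]
slot_a [ 0.551  -0.0238  0.1127]
slot_b [ 0.5132 -0.0812  0.1138]
[0.31930705 0.03472138 0.24499349] 0.7006221725789711
```

View pics/shut.png

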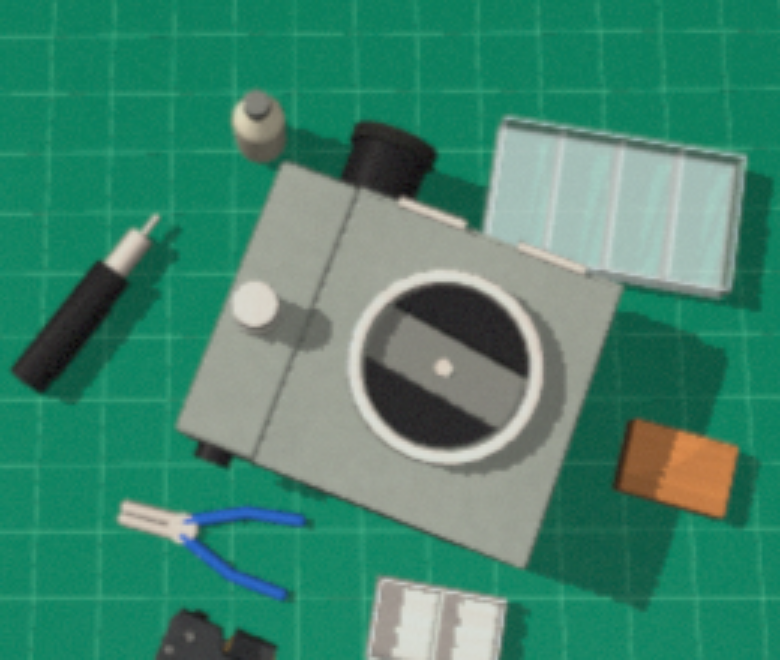

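The hatch lies flush. The cam centre shows at (443,367) and the slot is still along the unlocked direction. I line up over it with the fingers straddling the centre.

```bash
python3 - <<'E'
from plant import r
from h import *
print(rel(r.get_state(),[.533,-.0535,.20],1.02))
E
```

```text
(array([-2.312e-01, -1.000e-04,  4.500e-02]), array([1.000e-04, 0.000e+00, 1.596e-01]))
```

>>> jog_arm(turn=[[0,0,0.16],[0,0,0.16],[0,0,0.16],[0,0,0.16],[0,0,0.16],[0,0,0.16],[0,0,0.16],[0,0,0.16]], translation=[[-0.06,0,0],[-0.12,0,0],[-0.18,0,0],[-0.231,0,0.02],[-0.231,0,0.045],[-0.231,0,0.06],[-0.231,0,0.06],[-0.231,0,0.06]], grip=[0.3,0.3,0.3,0.3,0.3,0.3,0.3,0.3])

```text
clock: 8.38
tool_pos: [0.5329, -0.053, 0.1857]
eef_rot: [0.272, 0.962, 0.0, 0.0]
contact_force: [-0.1, -0.2, 0.6]
opening: 0.703
finger_force: 0.0
```

```bash
python3 - <<'E'
from plant import r,cams
from h import *
st=r.get_state();print(st["tool_pos"],st["q"],rel(st,[.533,-.0535,.134],1.02))
a=cams.snapshot("top")[140:290,290:470,::-1];b=cams.snapshot("scene")[90:240,190:370,::-1]
cv2.imwrite("pics/above.png",cv2.resize(np.hstack([a,b]),(792,330)))
E
```

```text
[ 0.53287127 -0.05299938  0.18571935] [ 0.1478289   0.68079313 -0.22101912  1.90664399  0.25427394  0.5802093
  0.78129456] (array([-0.0003, -0.0004,  0.0517]), array([0.0005, 0.0007, 0.0002]))
```

View pics/above.png

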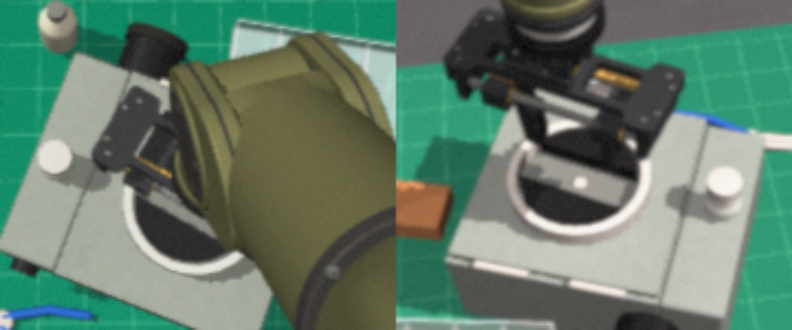

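The left crop shows the gripper lined up along the slot; the right crop shows both fingers over the disc inside the rim. Lower in.

>>> jog_arm(turn=[[0,0,0],[0,0,0],[0,0,0],[0,0,0],[0,0,0],[0,0,0],[0,0,0]], translation=[[0,0,0.012],[0,0,0.022],[0,0,0.03],[0,0,0.038],[0,0,0.045],[0,0,0.05],[0,0,0.05]], grip=[0.3,0.3,0.3,0.3,0.3,0.3,0.3])

```text
clock: 9.35
tool_pos: [0.5327, -0.0534, 0.1346]
eef_rot: [0.272, 0.962, -0.0, -0.0]
contact_force: [0.1, -0.3, 0.5]
opening: 0.701
finger_force: 0.0
```

Both fingertips are in the slot with no contact. Start turning clockwise, which is positive about the tool's z.

>>> jog_arm(turn=[[0,0,0.1],[0,0,0.2],[0,0,0.3],[0,0,0.4],[0,0,0.5],[0,0,0.6],[0,0,0.7],[0,0,0.8]], translation=[[0,0,0],[0,0,0],[0,0,0],[0,0,0],[0,0,0],[0,0,0],[0,0,0],[0,0,0]], grip=[0.3,0.3,0.3,0.3,0.3,0.3,0.3,0.3])

```text
clock: 10.35
tool_pos: [0.533, -0.053, 0.1352]
eef_rot: [0.626, 0.78, 0.0, 0.0]
contact_force: [0.4, -0.1, -0.8]
opening: 0.701
finger_force: 1.3
```

>>> jog_arm(turn=[[0,0,0.1],[0,0,0.2],[0,0,0.3],[0,0,0.4],[0,0,0.5],[0,0,0.6],[0,0,0.7],[0,0,0.78],[0,0,0.84],[0,0,0.84]], translation=[[0,0,0],[0,0,0],[0,0,0],[0,0,0],[0,0,0],[0,0,0],[0,0,0],[0,0,0],[0,0,0],[0,0,0]], grip=[0.3,0.3,0.3,0.3,0.3,0.3,0.3,0.3,0.3,0.3])

```text
clock: 11.6
tool_pos: [0.5329, -0.0536, 0.1351]
eef_rot: [0.889, 0.458, 0.0, 0.0]
contact_force: [-1.0, 0.2, -0.1]
opening: 0.7
finger_force: 0.6
```

```bash
python3 - <<'E'
from plant import r
from h import *
st=r.get_state();y=R.from_quat(st["eef_rot"]).apply([0,1,0]);print(np.arctan2(y[1],y[0]),st["moment"],st["contact_force"],st["q"])
E
```

```text
-0.6204155816970857 [-0.23692273  0.1871145   0.0383142 ] [-1.01616464  0.22750083 -0.12486923] [-0.11538441  0.77651712  0.21779029  1.95332456 -0.35640011  0.44815376
 -0.25555268]
```

>>> jog_arm(turn=[[0,0,0.03],[0,0,0.06],[0,0,0.09],[0,0,0.09]], translation=[[0,0,0],[0,0,0],[0,0,0],[0,0,0]], grip=[0.3,0.3,0.3,0.3])

```text
clock: 12.1
tool_pos: [0.533, -0.0534, 0.1352]
eef_rot: [0.905, 0.426, -0.001, 0.001]
contact_force: [-0.8, -6.1, 4.2]
opening: 0.706
finger_force: 57.0
```

```bash
python3 - <<'E'
from plant import r
from h import *
st=r.get_state();y=R.from_quat(st["eef_rot"]).apply([0,1,0]);print(np.arctan2(y[1],y[0]),st["moment"],st["contact_force"])
E
```

```text
-0.6907877606446714 [-1.23862033  0.52648148  6.21364136] [-0.82464374 -6.12455093  4.16617256]
```

The moment rose to 6.2 N m at a tool angle that fits the stop, so the cam is locked. I back off within the play, then lift clear.

>>> jog_arm(turn=[[0,0,-0.1],[0,0,-0.2],[0,0,-0.28],[0,0,-0.28],[0,0,-0.28],[0,0,-0.28],[0,0,-0.28],[0,0,-0.28],[0,0,-0.28],[0,0,-0.28],[0,0,-0.28],[0,0,-0.28]], translation=[[0,0,0],[0,0,0],[0,0,0],[0,0,0],[0,0,-0.02],[0,0,-0.05],[0,0,-0.1],[0,0,-0.13],[-0.04,-0.04,-0.13],[-0.08,-0.08,-0.13],[-0.12,-0.12,-0.13],[-0.12,-0.12,-0.13]], grip=[0.3,0.3,0.3,0.3,0.3,0.3,0.3,0.3,0.3,0.3,0.3,0.3])

```text
clock: 13.6
tool_pos: [0.3577, -0.0657, 0.2647]
eef_rot: [0.844, 0.537, -0.002, -0.003]
contact_force: [-0.0, 0.4, 0.0]
opening: 0.702
finger_force: 0.0
```

```bash
python3 - <<'E'
from plant import r,cams,models
from h import *
st=r.get_state();print(st["tool_pos"],st["contact_force"])
p=np.load("p.npy");p[3]=0;p[4]=1.571
obs=observe(models,cams,p);s=fit(obs,p);print(np.round(s.x,3),len(obs))
a=cams.snapshot("top")[140:310,270:470,::-1];b=cams.snapshot("scene")[90:260,190:390,::-1]
cv2.imwrite("pics/end.png",cv2.resize(np.hstack([a,b]),(800,340)))
E
```

```text
[ 0.35765218 -0.06574897  0.26474244] [-0.02565381  0.44070049  0.02244466]
[ 0.542 -0.025 -0.392 -0.009  1.538] 9
```

View pics/end.png

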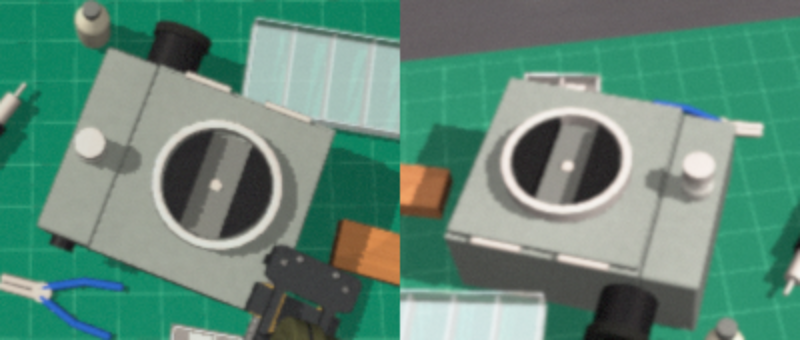

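The slot around (216,185) now runs along the box's x. The hatch is flush, the arm is clear and the bystanders have not moved.

```bash
python3 -c "
from plant import r
print(r.finish_job())"
```

```text
the job is handed in; nothing more can be done
None
```

The hatch is shut and the cam is turned to its locked stop (measured at about 1.54 rad from the cameras); the arm is clear, no bystander visibly moved, and the job was handed in at about 14 s, but no verdict came back.

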